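# Uncover the bench valve box and shut the disc-ended valve

## Robot

A 6-joint arm with a two-finger parallel gripper is mounted at the origin on the work surface. World frame = base frame: x ahead of the robot, y to its left, z up, the work surface at z = 0. Lengths are in m, angles in rad, forces in N, time in s.
With the tool pointing down it reaches from about 0.325 to 0.775 m from the base axis. Payload 9.3 kg.
Tool frame: the origin (TCP) lies between the finger pads; the fingertips stand 14 mm ahead of it and the grasp point (between the pads) lies 5 mm behind it; z points along the fingers, y is the direction in which the jaws open and shut (so a half turn about z gives the same grasp; the last joint's range is limited). The gripper opens to 85 mm and grips with 20 to 120 N. Pads are 22 mm wide; open, the fingers measure 114 mm over their backs; the gripper's body (76 mm by 85 mm) begins 54 mm behind the grasp point. The pads swing forward as they close: fully open they stand 13 mm farther back than shut.
Start: joints at [-1.409, 0.259, 0.021, 1.334, 0, 1.418], TCP at [0.17, -0.523, 0.222] pointing down, gripper open.
Joint ranges: [-3.04, 3.04], [-0.91, 1.82], [-1.04, 1.36], [-1.92, 1.95], [-1.52, 1.45], [-3.14, 3.14]. Speed limits (rad/s): [2.22, 2.22, 2.79, 3.14, 3.14, 3.14].

## Interface

Orientations are given as a 3x3 rotation matrix whose columns are the frame's x, y, z axes.
In Python, from plant import telemetry, vision, order gives the robot as it stands. The module is installed in compiled form; this text tells all that it offers.
- The arm moves only by the tool move_arm, never from a script. Its argument "plan" is a list of rows, each a list of 6 numbers: the shift along the tool's x, y, z in m, then the turn, a rotation vector about the tool's x, y, z in degrees. In form: [[tx, ty, tz, wx, wy, wz], ...]. A call has exactly 5 rows; each row shifts and turns the commanded pose from where the row before left it, along the tool's axes as they then stand; what a row does not reach is not made up. A row lasts 1/8 s, in which the tool goes at most 62.5 mm and 10.7 degrees, less where a joint would pass 70% of its speed; a pose out of reach is approached as far as the arm can. A call is refused whole if a number of a shift passes 0.0625 or a number of a turn 10.7, either way. A call with a gripper value outside its range is refused whole. "hand" is the finger opening in m, from 0 to 0.0854, set as the call begins (left out, the last holds). The fingers move at their own pace and stop on an object; "newtons" is the grip in N (left out, the last holds). Time passes only in rows, so rows that do not move let the fingers close, or fill a call up. It gives the time, the measured TCP pose, the force and the opening at its end, in the units of the state.
- telemetry.get_obs(): the state, without advancing time (a new reading comes with each control period).
- vision.snapshot(name): name is "scene" or "top" or "wrist"; returns a dict with "image" (384x512x3 uint8, red, green, blue), "fx", "fy", "cx", "cy" (pixels), "k1" (the pictures are not rectified: a ray, as slopes to the right and down, at radius r is drawn at 1 + k1 r^2 times it, then the intrinsics apply), "view" (4x4, takes a point from world to camera coordinates); the wrist camera has in their place "hand_eye" (4x4, takes a point from camera to tool coordinates, whose origin is the TCP and whose axes are the flange's). Camera axes: x right, y up, looking along -z (the intrinsics and any distortion apply to the point x, -y, -z); pixel columns grow to the right and rows downward; lengths in m; the calibration is good to about 2 mm. A picture is of the moment at which its call begins: read the wrist's pose just before it. There is no depth.
- order.finish_job(): hands the job in, once; it reports no verdict.
The state is a dict: "time_s": time; "joint_pos": joint angles; "qvel": joint speeds; "joint_efforts": joint torques, N m; "eef_pos": TCP position; "orientation": TCP orientation; "wrist_force": force on the tool from outside, world axes, zero at the start; "moment": the same for the moment, N m; "gripper_width": finger opening in m.
Only numpy, scipy, OpenCV 4.12 (cv2) and the standard library are available. Lean on these libraries where they do the work, as an engineer would, in place of code of your own. Each camera call takes 0.05 s, during which the arm holds its last target.

## Task

Shut off the water at the grey valve box: push the metal cover by its upright lip all the way aside along its rails until it meets the end stop, then push the valve handle that is marked with a round disc on its end a quarter turn clockwise until it is fully shut. Only push with the fingertips: the cover must stay down on its rails and not be lifted. Leave the other valve's handle and everything else on the bench where they are, and leave the cover aside.

Things in the scene. Friction and masses are not known exactly. Their poses are not given: they have to be found in the camera images.
- valve_box: grey valve box fixed on the bench, 184 (x) x 580 (y) x 83 mm high; origin at the centre of its underside, y along its length. Right half (y -280 to +10 mm): open bay with two valves, 144 mm wide inside, floor at 12 mm; left half closed. The cover lies on two rails 75 mm high along the long sides, between ridges 8 mm higher, and slides along y.
- cover_lip (a point): middle of the upright lip (110 x 6 in y x 28 mm) across the middle of the loose aluminium cover (plate 164 x 288 in y x 5 mm, 0.4 to 0.8 kg, slides at 1 to 8 N). This point is 94 mm above the bench, 14 mm over the plate, 14 mm below the lip's top. In the box frame it starts at y about -137 to -107 mm; the cover is against its end stop at y = +138 mm.
- marked_handle (a joint): angle of the disc-ended (marked) handle about its upright pivot: 0 = open, along the pipe, pointing to the box's -x; 1.571 = fully shut at its stop, crosswise, pointing to the box's +y. Turns clockwise seen from above; stiff (0.13 N m); stays where it is left. Starts at 0 to 0.25.
- marked_tip (a point): centre of the round disc (30 mm across, from 51 to 65 mm above the bench) at the end of the marked handle, 62 mm from the pivot; this point is 58 mm above the bench. The handle is a steel bar 14 mm wide, 52 to 60 mm above the bench. The pipe below it tops out at 37 mm, the brass valve body at 41 mm.
- marked_pivot (a point): point on the upright pivot axis of the marked handle, 58 mm above the bench. The marked valve is at either of two places in the bay, 120 mm apart along the box's y, 30 mm behind its centre line (+x); the plain valve is at the other.
- plain_tip (a point): point on the handle of the other valve, 62 mm from its pivot, 58 mm above the bench; the same steel bar, 14 mm wide, 74 mm long, without any disc.
- tape_roll: bystander: roll of paper tape lying flat, 90 mm across, 25 mm high; origin at its underside centre
- ink_jar: bystander: small white jar with black cap, 56 mm across, 62 mm high; origin at its underside centre
- spray_bottle: bystander: white spray bottle, 84 mm across, about 216 mm high; origin at its underside centre
- brayer: bystander: ink roller with wooden handle, about 160 mm long, 37 mm high; origin at its underside
- brush_cup: bystander: white ceramic cup, 76 mm across, 100 mm high; origin at its underside centre
- eraser: bystander: white eraser block 55 x 22 x 13 mm; origin at its underside centre

How it is judged:
On the way, in this order (a step that is already met when the one before it is completed fails the run):
1. the cover is pushed fully aside, lying on its rails (y of cover_lip in the frame of valve_box above 0.118 m and z of cover_lip in the frame of valve_box below 0.1 m), for 0.2 s.
2. the disc-ended handle is pushed fully shut (value of joint marked_handle above 1.43 rad), for 0.2 s.
At the end, for the whole second after the job is handed in: The cover lies flat on its rails within 20 mm of the end stop, the disc-ended handle is within 0.14 rad (8 degrees) of fully shut and at rest, and the other handle's end is within 12 mm of where it was (all of step 1 and value of joint marked_handle above 1.43 rad and distance of plain_tip from where it was at the start of the episode below 0.012 m and velocity of joint marked_handle below 0.05 rad/s and angle between cover_lip's own z axis and vertical below 0.05 rad); the robot touches nothing.
It fails at once if the cover is lifted more than 15 mm off its rails or tilted by more than 0.15 rad (z of cover_lip in the frame of valve_box above 0.109 m or angle between cover_lip's own z axis and vertical above 0.15 rad).
It fails at once if the other valve's handle is moved by more than 12 mm at its end (distance of plain_tip from where it was at the start of the episode above 0.012 m).
It fails at once if a bystander is moved by more than 25 mm (distance of any of tape_roll, ink_jar, spray_bottle, brayer, brush_cup, eraser from where it was at the start of the episode above 0.025 m).
It also fails if it takes over 51 s, if anything falls off the work surface, if the arm or the gripper's body presses on something with over 40 N, if the wrist force passes 120 N, or if a joint passes its speed limit or range.

## Working session

There is one attempt and no reset: what is moved stays moved. The work goes in short steps, Python scripts to look and compute and a tool call to move; the robot and the scene stay as the last step left them, time stands still between calls to the robot, and variables do not carry over. Pictures are saved under pics/ and viewed, and the job is handed in when it is done.

Besides the shell and the picture viewer there is one more tool, called as a command line: name --pt "numbers of a row" for each row, then --argument value for the rest. move_arm: Moves the arm, as the interface text tells. Its arguments: {"type":"object","properties":{"plan":{"type":"array","items":{"type":"array","items":{"type":"number"}}},"hand":{"type":"number"},"newtons":{"type":"number"}},"required":["plan"]}

```bash
mkdir -p pics; python3 - <<'E'
from plant import telemetry, vision
import cv2
o=telemetry.get_obs()
for k,v in o.items(): print(k,v)
for n in ["scene","top","wrist"]:
    s=vision.snapshot(n)
    print(n,{k:v for k,v in s.items() if k!="image"})
    cv2.imwrite(f"pics/{n}0.png",s["image"][:,:,::-1])
E
```

```text
time_s 0.0
joint_pos [-1.40861502e+00  2.59190172e-01  2.07388985e-02  1.33370302e+00
 -3.11955457e-06  1.41825249e+00]
qvel [-0.00139894  0.00044001  0.00148384  0.0005306   0.00093634 -0.00086344]
joint_efforts [-2.04536009e-04 -5.55642056e+01  3.44525349e+01  1.37309605e-02
 -3.31240235e-04 -7.69668446e-06]
eef_pos [ 0.17022956 -0.52267289  0.22155828]
orientation [[ 9.50881519e-01  3.09554982e-01 -2.22350988e-04]
 [ 3.09554995e-01 -9.50880597e-01  1.33964146e-03]
 [ 2.03263448e-04 -1.34267017e-03 -9.99999078e-01]]
wrist_force [ 0.61521872 -0.59753626 -0.4634582 ]
moment [ 0.00058548 -0.01028078  0.04003657]
gripper_width 0.0854125003911818
scene {'fx': 351.7930992036551, 'fy': 351.7930992036551, 'cx': 254.03233887102004, 'cy': 188.64127412006417, 'k1': -0.050765230097648155, 'view': array([[-0.13116099,  0.9913379 , -0.0067791 ,  0.06741925],
       [-0.61427899, -0.07590241,  0.78542992,  0.25541673],
       [ 0.7781119 ,  0.10718203,  0.61891348, -1.5806244 ],
       [ 0.        ,  0.        ,  0.        ,  1.        ]])}
top {'fx': 465.12780584834775, 'fy': 465.12780584834775,
[... 220 characters left out ...]
9927468e-01,
        -5.27211059e-01],
       [-1.59891448e-01,  3.53282203e-03,  9.87128281e-01,
        -1.36976748e+00],
       [ 0.00000000e+00,  0.00000000e+00,  0.00000000e+00,
         1.00000000e+00]])}
wrist {'fx': 278.7960719182717, 'fy': 278.7960719182717, 'cx': 254.3521453366448, 'cy': 191.53712001404662, 'k1': -0.06735339913426638, 'hand_eye': array([[ 1.43121888e-04,  9.56067103e-01,  2.93147870e-01,
         7.51047157e-02],
       [ 9.99999990e-01, -1.40086099e-04, -3.13499645e-05,
        -7.75422109e-04],
       [ 1.10932718e-05,  2.93147871e-01, -9.56067113e-01,
        -1.51163595e-01],
       [ 0.00000000e+00,  0.00000000e+00,  0.00000000e+00,
         1.00000000e+00]])}
```

View pics/scene0.png

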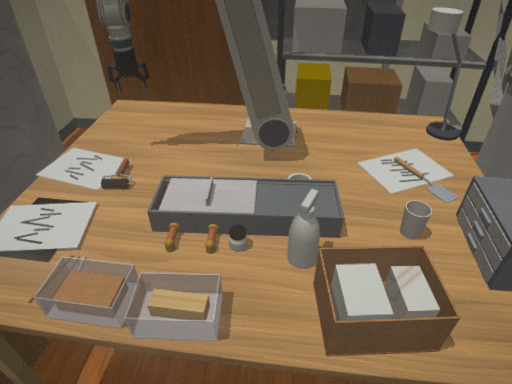

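View pics/top0.png

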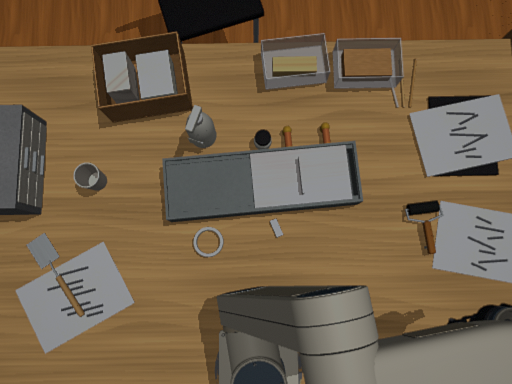

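View pics/wrist0.png

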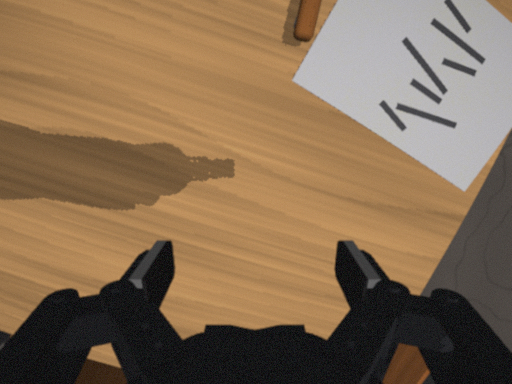

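```bash
python3 - <<'E'
import cv2
i=cv2.imread("pics/top0.png")
cv2.imwrite("pics/top0c.png",cv2.resize(i[100:330,200:466],None,fx=3,fy=3,interpolation=cv2.INTER_CUBIC)[:, :800][:690])
E
```

```text
(no output)
```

View pics/top0c.png

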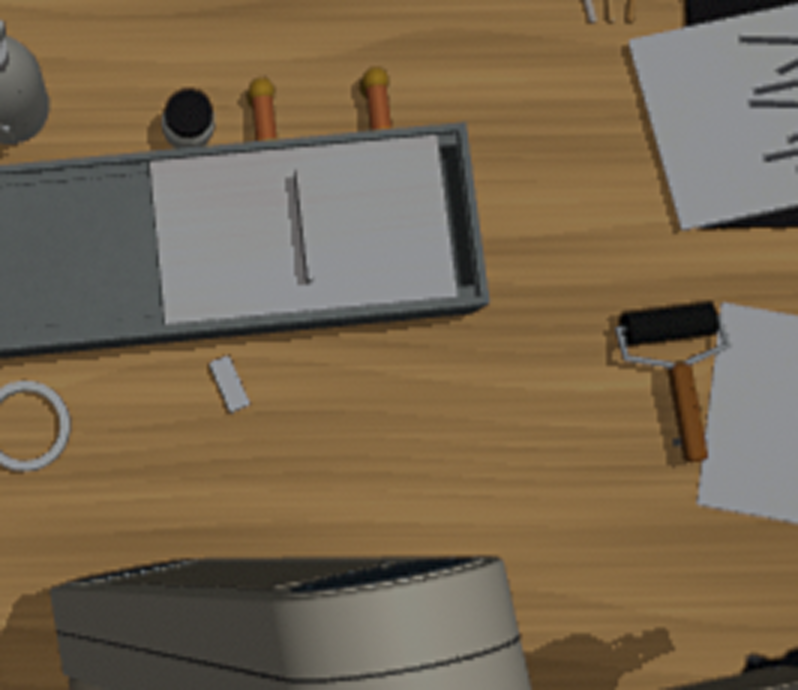

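```bash
cat > h.py <<'E'
import numpy as np, cv2
from plant import telemetry, vision
def undist(s,uv):
    p=np.array([[(uv[0]-s["cx"])/s["fx"],(uv[1]-s["cy"])/s["fy"]]])[0]
    q=p.copy()
    for _ in range(20): q=p/(1+s["k1"]*(q@q))
    return q
def c2w(s,o=None):
    if "view" in s: return np.linalg.inv(s["view"])
    T=np.eye(4);T[:3,:3]=o["orientation"];T[:3,3]=o["eef_pos"]
    return T@s["hand_eye"]
def back(s,uv,z,o=None):
    T=c2w(s,o);q=undist(s,uv)
    d=T[:3,:3]@np.array([q[0],-q[1],-1.]);c=T[:3,3]
    return c+d*(z-c[2])/d[2]
def proj(s,P,o=None):
    T=np.linalg.inv(c2w(s,o));p=T[:3,:3]@np.asarray(P)+T[:3,3]
    q=np.array([p[0]/-p[2],-p[1]/-p[2]]);q=q*(1+s["k1"]*(q@q))
    return np.array([s["fx"]*q[0]+s["cx"],s["fy"]*q[1]+s["cy"]])
def tofull(u,v,x0,y0,f): return ((u+.5)/f-.5+x0,(v+.5)/f-.5+y0)
def boxT(p):
    c,s_=np.cos(p[2]),np.sin(p[2])
    T=np.eye(4);T[:2,:2]=[[c,-s_],[s_,c]];T[:2,3]=p[:2];return T
E
python3 - <<'E'
import cv2
i=cv2.imread("pics/top0.png")
cv2.imwrite("pics/top0d.png",cv2.resize(i[135:235,150:290],None,fx=5,fy=5,interpolation=cv2.INTER_CUBIC))
cv2.imwrite("pics/top0e.png",cv2.resize(i[125:225,240:380],None,fx=5,fy=5,interpolation=cv2.INTER_CUBIC))
E
```

```text
(no output)
```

View pics/top0d.png

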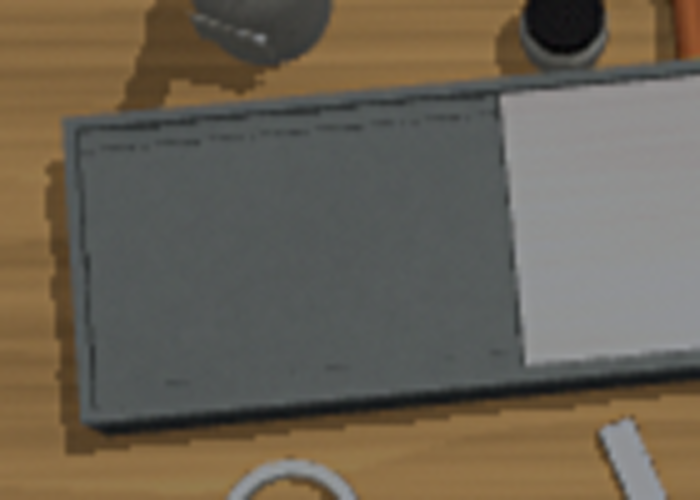

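View pics/top0e.png

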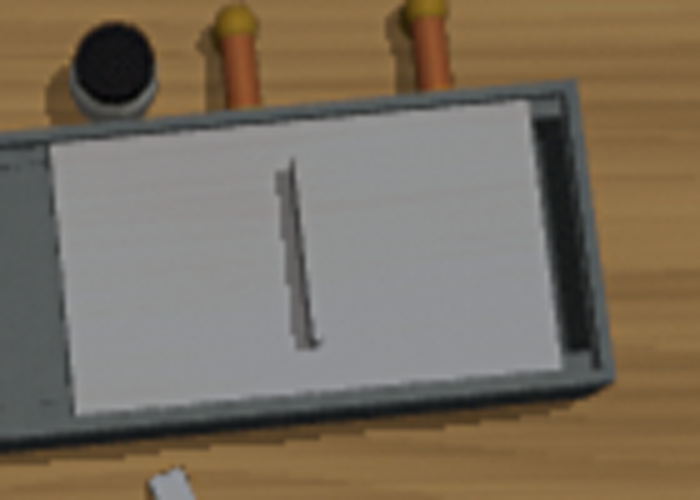

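```bash
python3 - <<'E'
from h import *
from scipy.optimize import least_squares
s=vision.snapshot("top")
px=[tofull(64,119,150,135,5),tofull(83,424,150,135,5),tofull(578,82,240,125,5),tofull(610,382,240,125,5)]
loc=[(.092,.29),(-.092,.29),(.092,-.29),(-.092,-.29)]
f=lambda p:np.concatenate([proj(s,(boxT(p)@[x,y,.083,1])[:3])-u for (x,y),u in zip(loc,px)])
r=least_squares(f,[.4,0,0.05]);print(r.x,np.degrees(r.x[2]),r.fun.round(2))
np.save("box.npy",r.x);Ti=np.linalg.inv(boxT(r.x))
for u,v,z in [(50,145,.08),(76,415,.08),(528,100,.08),(562,368,.08),(292,160,.108),(318,347,.108),(290,160,.08)]:
    w=back(s,tofull(u,v,240,125,5),z);print((Ti@[*w,1])[:3].round(4),w.round(4))
# bystanders approx
for n,uv,z in [("tape",(208,242),.0),("jarcap",(263,138),.062),("eraser",(277,228),.013),("bottle",(201,140),.0)]:
    w=back(s,uv,z);print(n,w.round(3),(Ti@[*w,1])[:2].round(3))
o=telemetry.get_obs(); print(boxT(r.x).round(4))
E
```

```text
[ 0.55069001 -0.0212077   0.07646492] 4.381117416844369 [-0.56 -0.24 -0.58  0.08 -0.18 -0.24  1.32  0.3 ]
[0.0825 0.0283 0.08  ] [0.6308 0.0134 0.08  ]
[-0.0809  0.0278  0.08  ] [4.679e-01 3.000e-04 8.000e-02]
[ 0.0837 -0.2599  0.08  ] [ 0.654  -0.2739  0.08  ]
[-0.0795 -0.2599  0.08  ] [ 0.4912 -0.2864  0.08  ]
[ 0.0537 -0.1117  0.108 ] [ 0.6128 -0.1285  0.108 ]
[-0.0578 -0.1149  0.108 ] [ 0.5018 -0.1401  0.108 ]
[ 0.0601 -0.1137  0.08  ] [ 0.6193 -0.13    0.08  ]
tape [0.374 0.146 0.   ] [-0.164  0.18 ]
jarcap [ 0.683 -0.028  0.062] [ 0.132 -0.017]
eraser [ 0.412 -0.067  0.013] [-0.142 -0.035]
bottle [0.697 0.168 0.   ] [0.16  0.178]
[[ 0.9971 -0.0764  0.      0.5507]
 [ 0.0764  0.9971  0.     -0.0212]
 [ 0.      0.      1.      0.    ]
 [ 0.      0.      0.      1.    ]]
```

```bash
cat >> h.py <<'E'
from scipy.spatial.transform import Rotation as R
def rows(target_box, yaw_box_deg, n):
    """target_box xyz TCP in box frame (z world); tool down, tool x at yaw_box from box x"""
    o=telemetry.get_obs();p=np.load("box.npy");T=boxT(p)
    tgt=(T@[*target_box,1])[:3]
    yw=p[2]+np.radians(yaw_box_deg);c,s_=np.cos(yw),np.sin(yw)
    Rt=np.array([[c,s_,0],[s_,-c,0],[0,0,-1.]])
    R0=np.array(o["orientation"]);w=R.from_matrix(R0.T@Rt).as_rotvec()/n
    d=(tgt-o["eef_pos"])/n
    Rc=R0.copy();out=[]
    for i in range(n):
        out.append(np.r_[(Rc.T@d),np.degrees(w)]);Rc=Rc@R.from_rotvec(w).as_matrix()
    out=np.array(out)
    for r in out: print("["+",".join(f"{a:.4f}" for a in r[:3])+","+",".join(f"{a:.1f}" for a in r[3:])+"],")
def where():
    o=telemetry.get_obs();p=np.load("box.npy");T=np.linalg.inv(boxT(p))
    print("t",round(o["time_s"],2),"box",(T@[*o["eef_pos"],1])[:3].round(4),"F",np.array(o["wrist_force"]).round(1),"j",np.array(o["joint_pos"]).round(2),"w",round(o["gripper_width"],4))
    Rb=T[:3,:3]@np.array(o["orientation"]);print("x axis in box",Rb[:,0].round(3),"z",Rb[:,2].round(3))
E
python3 -c "
from h import *
where();rows([0,-.175,.2],90,10)"
```

```text
t 0.2 box [-0.4176 -0.4711  0.2218] F [-0.4  1.1  0.1] j [-1.41  0.26  0.02  1.33 -0.    1.42] w 0.0855
x axis in box [0.972 0.236 0.   ] z [-0.     0.001 -1.   ]
[0.0476,-0.0189,0.0022,-0.0,-0.0,-7.6],
[0.0497,-0.0124,0.0022,-0.0,-0.0,-7.6],
[0.0509,-0.0057,0.0022,-0.0,-0.0,-7.6],
[0.0512,0.0011,0.0022,-0.0,-0.0,-7.6],
[0.0506,0.0079,0.0022,-0.0,-0.0,-7.6],
[0.0491,0.0145,0.0022,-0.0,-0.0,-7.6],
[0.0467,0.0209,0.0022,-0.0,-0.0,-7.6],
[0.0435,0.0269,0.0022,-0.0,-0.0,-7.6],
[0.0396,0.0325,0.0022,-0.0,-0.0,-7.6],
[0.0349,0.0375,0.0022,-0.0,-0.0,-7.6],
```

move_arm --pt "0.0476 -0.0189 0.002 0 0 -7.6" --pt "0.0497 -0.0124 0.002 0 0 -7.6" --pt "0.051 -0.0057 0.002 0 0 -7.6" --pt "0.051 0.001 0.002 0 0 -7.6" --pt "0.0506 0.008 0.002 0 0 -7.6" --hand 0

```text
time_s: 0.82
eef_pos: [0.3685, -0.3585, 0.2121]
orientation: [[0.555, 0.832, 0.0], [0.832, -0.555, -0.0], [-0.0, 0.0, -1.0]]
wrist_force: [0.2, -1.3, -0.2]
gripper_width: 0.0001
```

```bash
python3 -c "
from h import *
where();rows([0,-.175,.19],90,5)"
```

```text
t 0.82 box [-0.2074 -0.3224  0.2121] F [ 0.2 -1.3 -0.2] j [-0.93  0.2  -0.08  1.29  0.    1.22] w 0.0001
x axis in box [ 0.617  0.787 -0.   ] z [ 0. -0. -1.]
[0.0488,0.0144,0.0044,0.0,0.0,-7.6],
[0.0464,0.0208,0.0044,0.0,0.0,-7.6],
[0.0433,0.0268,0.0044,0.0,0.0,-7.6],
[0.0393,0.0323,0.0044,0.0,0.0,-7.6],
[0.0347,0.0372,0.0044,0.0,0.0,-7.6],
```

move_arm --pt "0.0488 0.0144 0.004 0 0 -7.6" --pt "0.0464 0.0208 0.004 0 0 -7.6" --pt "0.0433 0.0268 0.004 0 0 -7.6" --pt "0.0393 0.0323 0.004 0 0 -7.6" --pt "0.0347 0.0372 0.004 0 0 -7.6"

```text
time_s: 1.45
eef_pos: [0.5649, -0.1967, 0.1919]
orientation: [[-0.075, 0.997, -0.0], [0.997, 0.075, -0.0], [-0.0, -0.0, -1.0]]
wrist_force: [-0.7, -0.7, 0.5]
gripper_width: -0.0003
```

```bash
python3 -c "
from h import *
where();
for n in ['wrist','top']:
    s=vision.snapshot(n);cv2.imwrite(f'pics/{n}1.png',s['image'][:,:,::-1])
rows([0,-.165,.102],90,5)"
```

```text
t 1.45 box [ 0.0008 -0.176   0.1919] F [-0.7 -0.7  0.5] j [-0.48  0.35  0.08  1.3  -0.    1.02] w -0.0003
x axis in box [ 0.002  1.    -0.   ] z [-0. -0. -1.]
[0.0018,-0.0005,0.0178,-0.0,-0.0,0.0],
[0.0018,-0.0005,0.0178,-0.0,-0.0,0.0],
[0.0018,-0.0005,0.0178,-0.0,-0.0,0.0],
[0.0018,-0.0005,0.0178,-0.0,-0.0,0.0],
[0.0018,-0.0005,0.0178,-0.0,-0.0,0.0],
```

View pics/wrist1.png

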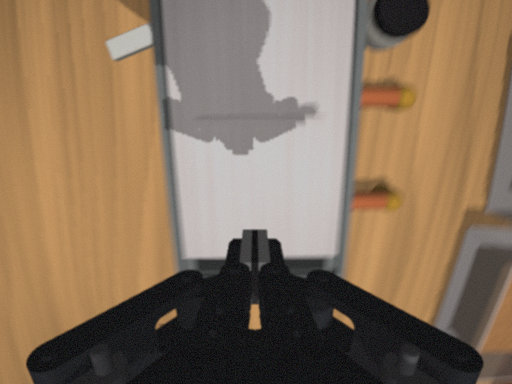

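The wrist view shows the shut fingertips (255,235) centred over the cover, and the lip ahead at row 117 (columns about 195–310).

move_arm --pt "0.002 0 0.018 0 0 0" --pt "0.002 -0.001 0.018 0 0 0" --pt "0.002 0 0.018 0 0 0" --pt "0.002 0 0.018 0 0 0" --pt "0.002 0 0.015 0 0 0"

```text
time_s: 2.17
eef_pos: [0.5617, -0.1882, 0.1044]
orientation: [[-0.07, 0.998, -0.001], [0.998, 0.07, 0.0], [0.0, -0.0, -1.0]]
wrist_force: [0.0, -0.2, -0.1]
gripper_width: -0.0002
```

```bash
python3 -c "
from h import *
where();
s=vision.snapshot('scene');cv2.imwrite(f'pics/scene2.png',cv2.resize(s['image'][160:260,130:290,::-1],None,fx=5,fy=5))"
```

```text
t 2.17 box [-0.0018 -0.1673  0.1044] F [ 0.  -0.2 -0.1] j [-0.46  0.39 -0.1   1.09 -0.    1.04] w -0.0002
x axis in box [0.007 1.    0.   ] z [-0.  0. -1.]
```

View pics/scene2.png

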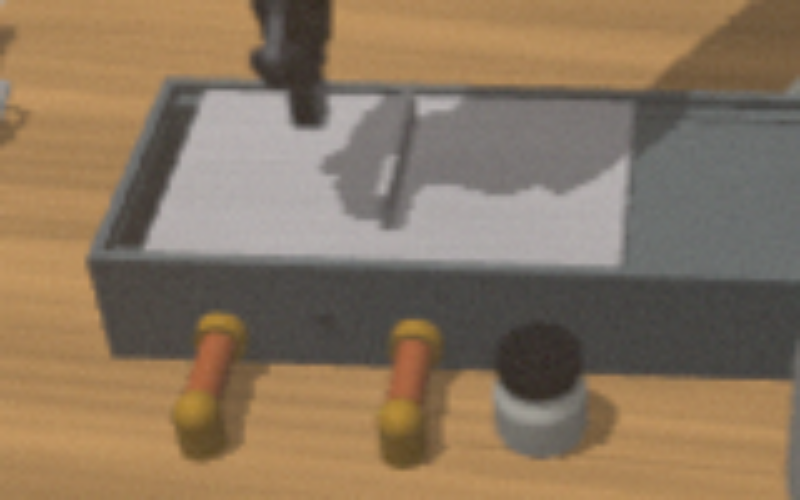

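```bash
python3 -c "
from h import *
s=vision.snapshot('scene');T=boxT(np.load('box.npy'))
for P in [(-.0018,-.1673,.09),(-.0018,-.1673,.1),(-.0018,-.1673,.12),(.055,-.115,.08),(-.055,-.115,.08),(.055,-.115,.108),(-.055,-.115,.108),(-.092,-.29,.083),(.092,-.29,.083),(.092,-.29,0)]:
    u=proj(s,(T@[*P,1])[:3]);print(P,((u-[130,160])*5+2).round())
s=vision.snapshot('top');cv2.imwrite('pics/top2.png',cv2.resize(s['image'][115:235,230:390,::-1],None,fx=5,fy=5))
print(((proj(s,(T@[-.0018,-.1673,.09,1])[:3])-[230,115])*5+2).round())
"
```

```text
(-0.0018, -0.1673, 0.09) [316. 153.]
(-0.0018, -0.1673, 0.1) [314. 140.]
(-0.0018, -0.1673, 0.12) [310. 115.]
(0.055, -0.115, 0.08) [385. 226.]
(-0.055, -0.115, 0.08) [412. 116.]
(0.055, -0.115, 0.108) [380. 191.]
(-0.055, -0.115, 0.108) [408.  82.]
(-0.092, -0.29, 0.083) [164.  73.]
(0.092, -0.29, 0.083) [ 84. 253.]
(0.092, -0.29, 0) [110. 352.]
[443. 300.]
```

View pics/top2.png

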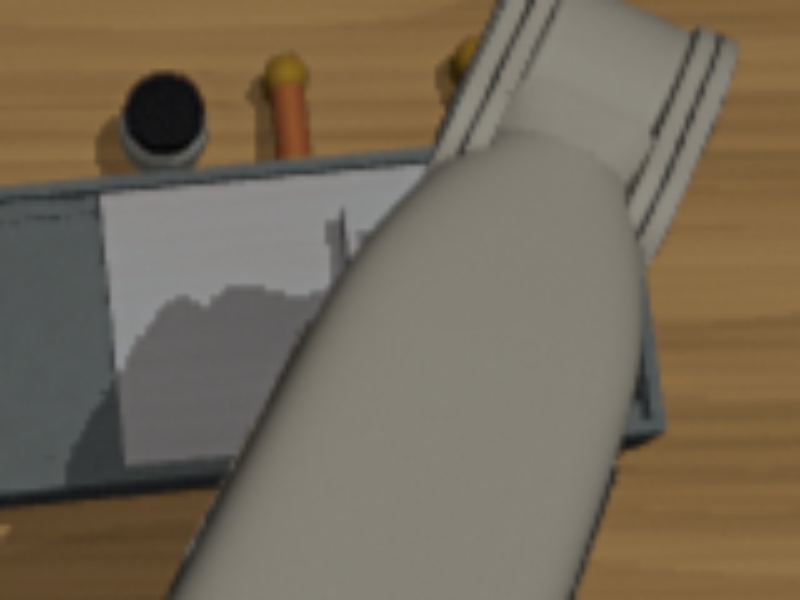

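```bash
python3 -c "
from h import *
o=telemetry.get_obs()
s=vision.snapshot('wrist');T=boxT(np.load('box.npy'))
cv2.imwrite('pics/wrist2.png',s['image'][:,:,::-1])
for d in [-.014,0,.014]:
  print(proj(s,np.array(o['eef_pos'])+np.array(o['orientation'])@[0,0,d],o).round())
print(proj(s,(T@[.055,-.115,.108,1])[:3],o).round(),proj(s,(T@[-.055,-.115,.108,1])[:3],o).round())
s=vision.snapshot('scene');cv2.imwrite(f'pics/scene3.png',cv2.resize(s['image'][150:220,170:240,::-1],None,fx=8,fy=8,interpolation=cv2.INTER_NEAREST))"
```

```text
[254. 250.]
[254. 238.]
[254. 229.]
[359. 152.] [155. 153.]
```

View pics/wrist2.png

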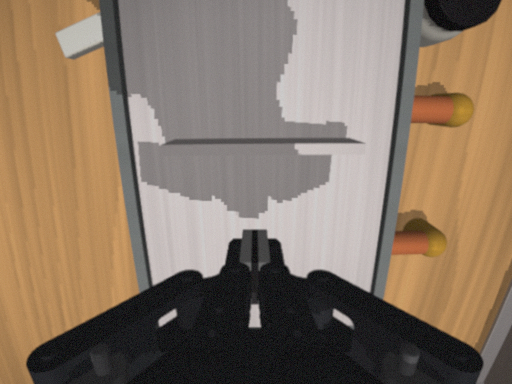

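View pics/scene3.png

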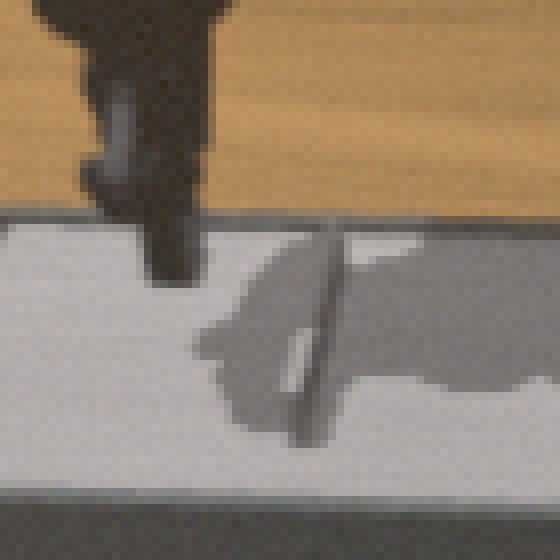

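```bash
python3 -c "
from h import *
o=telemetry.get_obs()
s=vision.snapshot('wrist')
for x in [-.011,.011]:
 for d in [-.014,-.005,0,.005,.014]:
  print(x,d,proj(s,np.array(o['eef_pos'])+np.array(o['orientation'])@[x,0.011,d],o).round(1))
"
python3 -c "
import cv2
i=cv2.imread('pics/wrist2.png');cv2.imwrite('pics/wrist2c.png',cv2.resize(i[200:290,200:310],None,fx=7,fy=7,interpolation=cv2.INTER_CUBIC))"
```

```text
-0.011 -0.014 [273.7 267.1]
-0.011 -0.005 [272.7 258.8]
-0.011 0 [272.2 254.5]
-0.011 0.005 [271.7 250.5]
-0.011 0.014 [270.9 243.7]
0.011 -0.014 [274.7 231.6]
0.011 -0.005 [273.6 224.8]
0.011 0 [273.  221.4]
0.011 0.005 [272.5 218.1]
0.011 0.014 [271.6 212.6]
```

View pics/wrist2c.png

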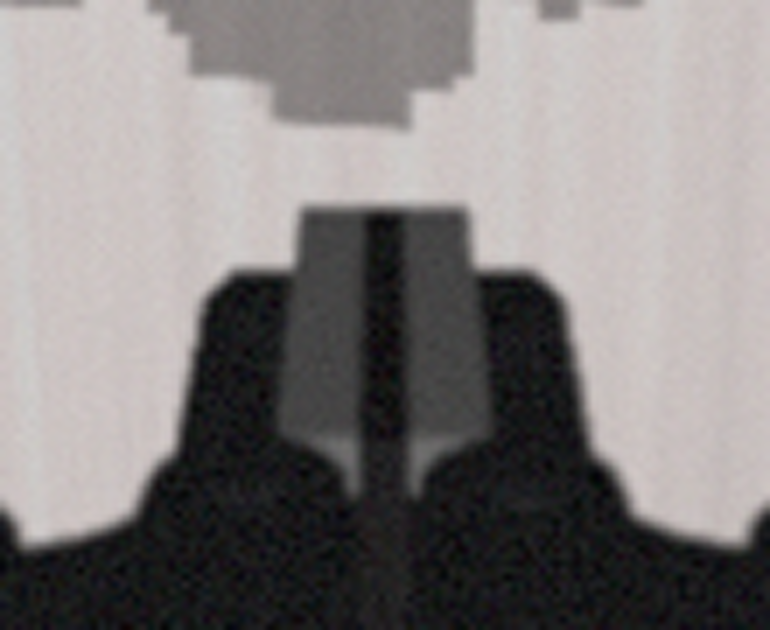

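move_arm --pt "0 0 0.004 0 0 0" --pt "0 0 0.004 0 0 0" --pt "0 0 0.002 0 0 0" --pt "0 0 0 0 0 0" --pt "0 0 0 0 0 0"

```text
time_s: 3.1
eef_pos: [0.5621, -0.1881, 0.0952]
orientation: [[-0.07, 0.998, 0.0], [0.998, 0.07, -0.0], [-0.0, 0.0, -1.0]]
wrist_force: [-0.3, -0.5, 0.7]
gripper_width: -0.0002
```

```bash
python3 -c "
from h import *
where()
s=vision.snapshot('wrist');
cv2.imwrite('pics/wrist4.png',s['image'][:,:,::-1])
s=vision.snapshot('scene');cv2.imwrite(f'pics/scene4.png',cv2.resize(s['image'][150:220,170:240,::-1],None,fx=8,fy=8,interpolation=cv2.INTER_NEAREST))"
```

```text
t 3.1 box [-0.0013 -0.1672  0.0952] F [-0.3 -0.5  0.7] j [-0.46  0.39 -0.11  1.07 -0.    1.04] w -0.0002
x axis in box [ 0.006  1.    -0.   ] z [ 0. -0. -1.]
```

View pics/wrist4.png

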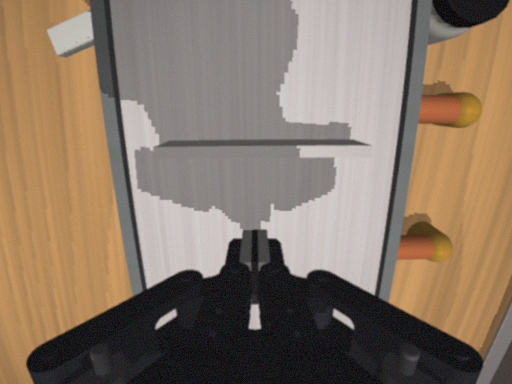

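View pics/scene4.png

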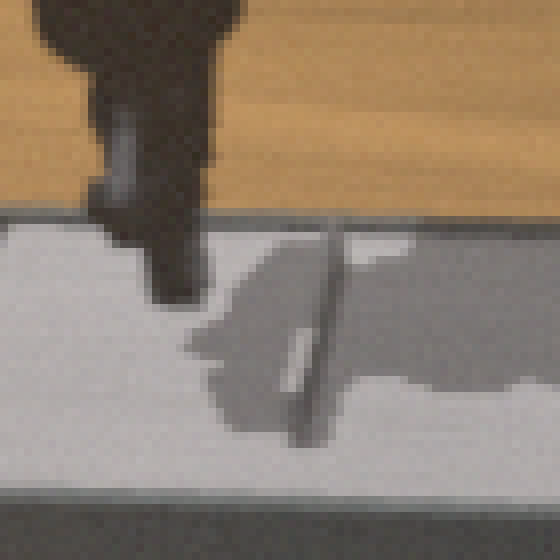

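move_arm --pt "0 0 0.003 0 0 0" --pt "0 0 0.003 0 0 0" --pt "0 0 0.001 0 0 0" --pt "0 0 0 0 0 0" --pt "0 0 0 0 0 0"

```text
time_s: 3.82
eef_pos: [0.5621, -0.188, 0.0882]
orientation: [[-0.07, 0.998, -0.0], [0.998, 0.07, 0.0], [0.0, -0.0, -1.0]]
wrist_force: [0.6, -0.1, -0.2]
gripper_width: -0.0001
```

```bash
python3 -c "
from h import *
where()
s=vision.snapshot('scene');cv2.imwrite(f'pics/scene5.png',cv2.resize(s['image'][150:220,170:240,::-1],None,fx=8,fy=8,interpolation=cv2.INTER_NEAREST))"
```

```text
t 3.83 box [-0.0014 -0.1672  0.0882] F [ 0.6 -0.1 -0.2] j [-0.46  0.4  -0.12  1.05  0.    1.04] w -0.0001
x axis in box [0.006 1.    0.   ] z [-0.  0. -1.]
```

View pics/scene5.png

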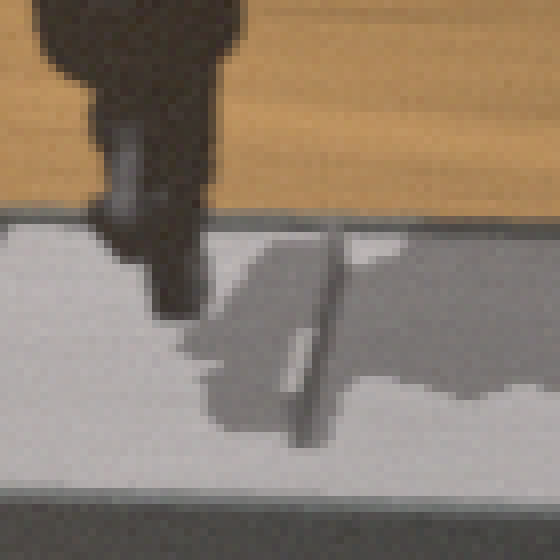

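move_arm --pt "0.016 0 0 0 0 0" --pt "0.014 0 0 0 0 0" --pt "0.01 0 0 0 0 0" --pt "0.01 0 0 0 0 0" --pt "0.01 0 0 0 0 0"

```text
time_s: 4.5
eef_pos: [0.558, -0.1278, 0.0883]
orientation: [[-0.07, 0.998, 0.0], [0.998, 0.07, -0.001], [-0.001, 0.0, -1.0]]
wrist_force: [1.3, -3.5, -0.0]
gripper_width: 0.0002
```

```bash
python3 -c "
from h import *
where()
s=vision.snapshot('scene');cv2.imwrite(f'pics/scene6.png',cv2.resize(s['image'][150:240,140:290,::-1],None,fx=5,fy=5))"
```

```text
t 4.5 box [-0.0009 -0.1069  0.0883] F [ 1.3 -3.5 -0. ] j [-0.37  0.37 -0.17  1.03 -0.    1.13] w 0.0002
x axis in box [ 0.006  1.    -0.001] z [ 0.    -0.001 -1.   ]
```

View pics/scene6.png

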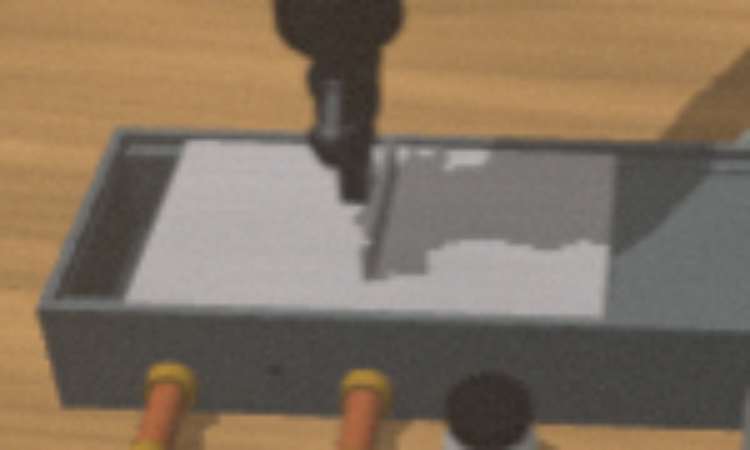

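move_arm --pt "0.015 0 0 0 0 0" --pt "0.02 0 0 0 0 0" --pt "0.02 0 0 0 0 0" --pt "0.02 0 0 0 0 0" --pt "0.02 0 0 0 0 0"

```text
time_s: 5.18
eef_pos: [0.551, -0.0323, 0.0883]
orientation: [[-0.07, 0.998, 0.0], [0.998, 0.07, -0.0], [-0.0, 0.0, -1.0]]
wrist_force: [0.7, -4.5, 1.0]
gripper_width: -0.0001
```

move_arm --pt "0.02 0 0 0 0 0" --pt "0.02 0 0 0 0 0" --pt "0.02 0 0 0 0 0" --pt "0.015 0 0 0 0 0" --pt "0.01 0 0 0 0 0"

```text
time_s: 5.8
eef_pos: [0.5448, 0.0524, 0.0883]
orientation: [[-0.071, 0.997, -0.0], [0.997, 0.071, -0.001], [-0.001, -0.0, -1.0]]
wrist_force: [0.0, -5.9, 2.5]
gripper_width: -0.0001
```

```bash
python3 -c "
from h import *
where()
s=vision.snapshot('top');cv2.imwrite(f'pics/top7.png',cv2.resize(s['image'][100:240,150:390,::-1],None,fx=3.3,fy=3.3))
s=vision.snapshot('scene');cv2.imwrite(f'pics/scene7.png',cv2.resize(s['image'][130:260,140:350,::-1],None,fx=3.5,fy=3.5))"
```

```text
t 5.8 box [-0.0002  0.0738  0.0883] F [ 0.  -5.9  2.5] j [-0.06  0.33 -0.23  1.01 -0.    1.44] w -0.0001
x axis in box [ 0.005  1.    -0.001] z [-0.    -0.001 -1.   ]
```

View pics/top7.png

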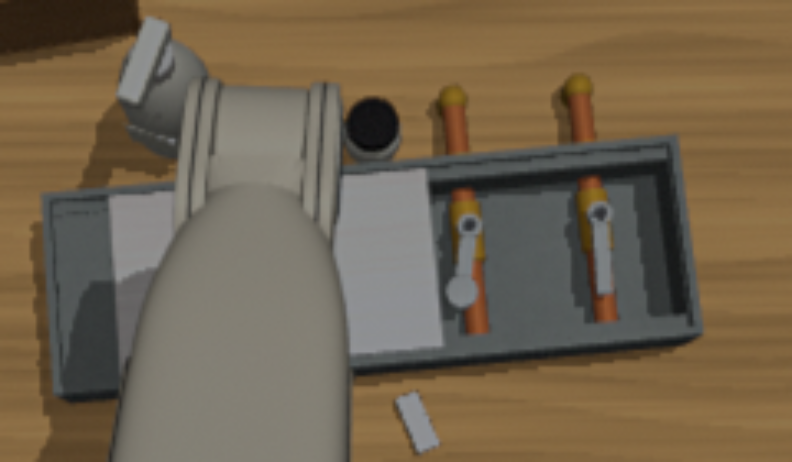

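View pics/scene7.png

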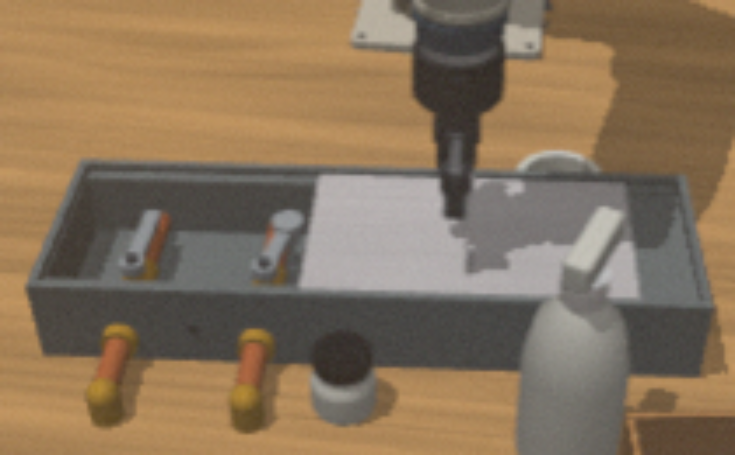

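move_arm --pt "0.015 0 0 0 0 0" --pt "0.015 0 0 0 0 0" --pt "0.01 0 0 0 0 0" --pt "0.007 0 0 0 0 0" --pt "0.006 0 0 0 0 0"

```text
time_s: 6.52
eef_pos: [0.5413, 0.1041, 0.0881]
orientation: [[-0.07, 0.998, -0.0], [0.998, 0.07, -0.001], [-0.001, -0.0, -1.0]]
wrist_force: [1.4, -14.5, 1.4]
gripper_width: 0.0001
```

```bash
python3 -c "
from h import *
where()
s=vision.snapshot('top');cv2.imwrite(f'pics/top8.png',cv2.resize(s['image'][100:240,150:390,::-1],None,fx=3.3,fy=3.3))"
```

```text
t 6.53 box [0.0002 0.1257 0.0881] F [  1.4 -14.5   1.4] j [ 0.04  0.33 -0.22  1.01 -0.    1.54] w 0.0001
x axis in box [ 0.006  1.    -0.001] z [-0.    -0.001 -1.   ]
```

View pics/top8.png

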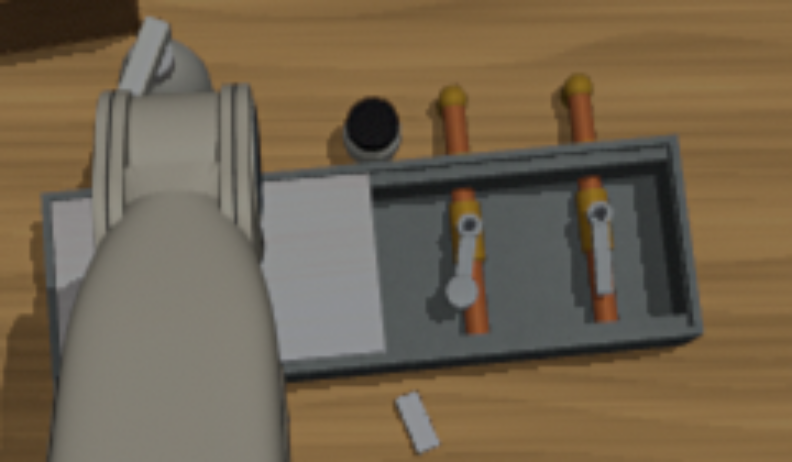

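```bash
python3 -c "
from h import *
where()
s=vision.snapshot('top');Ti=np.linalg.inv(boxT(np.load('box.npy')))
i=s['image'][:,:,::-1];cv2.imwrite(f'pics/top9.png',cv2.resize(i[140:215,250:370],None,fx=6.5,fy=6.5,interpolation=cv2.INTER_CUBIC))
for u,v,z in [(371,175,.08),(385,352,.08),(470,224,.064),(462,291,.065),(600,212,.064)]:
    w=back(s,tofull(u,v,150,100,3.3),z);print((Ti@[*w,1])[:3].round(4))
"
```

```text
t 6.58 box [0.0004 0.1255 0.0881] F [ 0.4 -3.9  1.3] j [ 0.04  0.33 -0.22  1.01 -0.    1.54] w 0.0001
x axis in box [ 0.006  1.    -0.002] z [-0.    -0.002 -1.   ]
[ 0.0819 -0.0091  0.08  ]
[-0.0802 -0.0063  0.08  ]
[ 0.0317 -0.0953  0.064 ]
[-0.0294 -0.0815  0.065 ]
[ 0.0319 -0.2148  0.064 ]
```

View pics/top9.png

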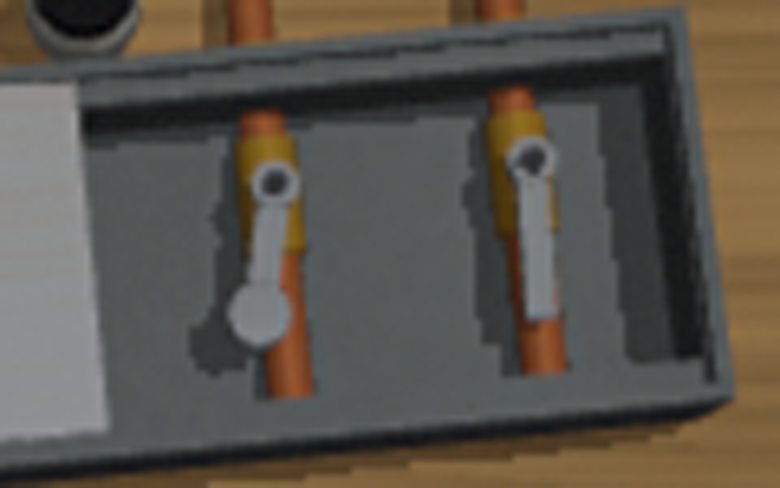

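move_arm --pt "-0.02 0 0 0 0 0" --pt "-0.02 0 -0.03 0 0 0" --pt "-0.02 0 -0.03 0 0 0" --pt "-0.04 0 -0.02 0 0 0" --pt "-0.04 0 0 0 0 0"

```text
time_s: 7.25
eef_pos: [0.552, -0.0371, 0.1698]
orientation: [[-0.071, 0.997, 0.003], [0.997, 0.071, 0.0], [0.0, 0.003, -1.0]]
wrist_force: [0.7, 0.1, -0.4]
gripper_width: -0.0002
```

```bash
python3 -c "
from h import *
where();rows([-.012,-.118,.15],77,5)"
```

```text
t 7.25 box [ 1.000e-04 -1.600e-02  1.698e-01] F [ 0.7  0.1 -0.4] j [-0.22  0.28 -0.08  1.21  0.    1.28] w -0.0002
x axis in box [0.006 1.    0.   ] z [ 0.003  0.    -1.   ]
[-0.0204,-0.0023,0.0040,0.0,-0.0,2.5],
[-0.0205,-0.0014,0.0040,0.0,-0.0,2.5],
[-0.0205,-0.0005,0.0040,0.0,-0.0,2.5],
[-0.0205,0.0004,0.0040,0.0,-0.0,2.5],
[-0.0205,0.0013,0.0040,0.0,-0.0,2.5],
```

move_arm --pt "-0.02 -0.002 0.004 0 0 2.5" --pt "-0.02 -0.0015 0.004 0 0 2.5" --pt "-0.02 -0.0005 0.004 0 0 2.5" --pt "-0.02 0 0.004 0 0 2.5" --pt "-0.01 0 0.004 0 0 2.5"

```text
time_s: 7.88
eef_pos: [0.5466, -0.1265, 0.1477]
orientation: [[0.151, 0.989, -0.0], [0.989, -0.151, 0.0], [0.0, -0.0, -1.0]]
wrist_force: [0.1, -0.2, -0.3]
gripper_width: -0.0001
```

```bash
python3 -c "
from h import *
where();
o=telemetry.get_obs();s=vision.snapshot('wrist');cv2.imwrite('pics/wrist10.png',s['image'][:,:,::-1])
T=boxT(np.load('box.npy'))
for P in [(.03,-.095,.064),(-.029,-.0815,.065)]: print(proj(s,(T@[*P,1])[:3],o).round())
rows([-.012,-.118,.075],77,5)"
```

```text
t 7.88 box [-0.0121 -0.1047  0.1477] F [ 0.1 -0.2 -0.3] j [-0.38  0.31 -0.1   1.16  0.    1.34] w -0.0001
x axis in box [0.226 0.974 0.   ] z [-0.  0. -1.]
[299. 175.]
[229. 175.]
[-0.0025,0.0007,0.0145,-0.0,0.0,-0.0],
[-0.0025,0.0007,0.0145,-0.0,0.0,-0.0],
[-0.0025,0.0007,0.0145,-0.0,0.0,-0.0],
[-0.0025,0.0007,0.0145,-0.0,0.0,-0.0],
[-0.0025,0.0007,0.0145,-0.0,0.0,-0.0],
```

View pics/wrist10.png

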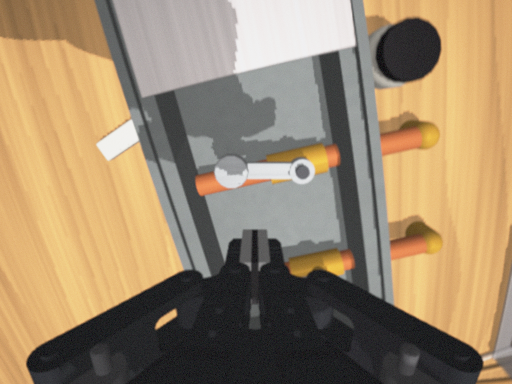

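move_arm --pt "-0.004 0.002 0.014 0 0 0" --pt "-0.003 0.001 0.014 0 0 0" --pt "-0.003 0.001 0.014 0 0 0" --pt "-0.001 0.001 0.014 0 0 0" --pt "-0.001 0.001 0.013 0 0 0"

```text
time_s: 8.55
eef_pos: [0.5508, -0.1381, 0.0781]
orientation: [[0.147, 0.989, -0.0], [0.989, -0.147, 0.0], [0.0, -0.0, -1.0]]
wrist_force: [-0.3, -0.0, -0.2]
gripper_width: -0.0001
```

```bash
python3 -c "
from h import *
where();
s=vision.snapshot('wrist');cv2.imwrite('pics/wrist11.png',s['image'][:,:,::-1])
s=vision.snapshot('scene');cv2.imwrite('pics/scene11.png',cv2.resize(s['image'][150:250,140:260,::-1],None,fx=5,fy=5))
rows([-.006,-.122,.046],77,5)"
```

```text
t 8.55 box [-0.0088 -0.1165  0.0781] F [-0.3 -0.  -0.2] j [-0.39  0.37 -0.2   1.    0.    1.32] w -0.0001
x axis in box [0.222 0.975 0.   ] z [-0.  0. -1.]
[-0.0010,0.0009,0.0063,-0.0,-0.0,0.0],
[-0.0010,0.0009,0.0063,-0.0,-0.0,0.0],
[-0.0010,0.0009,0.0063,-0.0,-0.0,0.0],
[-0.0010,0.0009,0.0063,-0.0,-0.0,0.0],
[-0.0010,0.0009,0.0063,-0.0,-0.0,0.0],
```

View pics/wrist11.png

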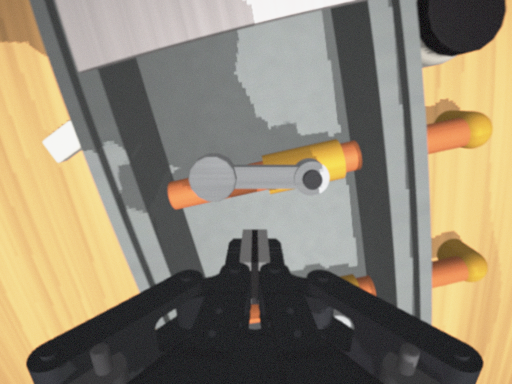

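View pics/scene11.png

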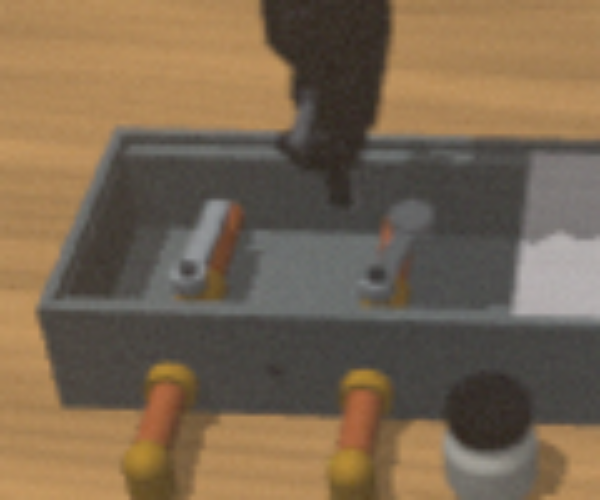

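move_arm --pt "-0.001 0.001 0.009 0 0 0" --pt "-0.001 0.001 0.009 0 0 0" --pt "-0.001 0 0.007 0 0 0" --pt "0 0 0.005 0 0 0" --pt "0 0 0.002 0 0 0"

```text
time_s: 9.28
eef_pos: [0.5523, -0.1414, 0.0469]
orientation: [[0.147, 0.989, -0.0], [0.989, -0.147, 0.0], [0.0, -0.0, -1.0]]
wrist_force: [-0.3, 0.3, 0.6]
gripper_width: 0.0002
```

```bash
python3 -c "
from h import *
where();
s=vision.snapshot('wrist');cv2.imwrite('pics/wrist12.png',s['image'][:,:,::-1])
s=vision.snapshot('scene');cv2.imwrite('pics/scene12.png',cv2.resize(s['image'][170:240,160:250,::-1],None,fx=8,fy=8))
T=boxT(np.load('box.npy'));o=telemetry.get_obs()
for d in [-.005,0,.014]: print(d,((proj(s,np.array(o['eef_pos'])+np.array(o['orientation'])@[0,0,d])-[160,170])*8+3.5).round())
print(((proj(s,(T@[.03,-.095,.064,1])[:3])-[160,170])*8+3.5).round())"
```

```text
t 9.28 box [-0.0076 -0.12    0.0469] F [-0.3  0.3  0.6] j [-0.4   0.4  -0.24  0.93  0.    1.32] w 0.0002
x axis in box [0.222 0.975 0.   ] z [-0.  0. -1.]
-0.005 [395. 233.]
0 [396. 242.]
0.014 [399. 268.]
[441. 273.]
```

View pics/wrist12.png

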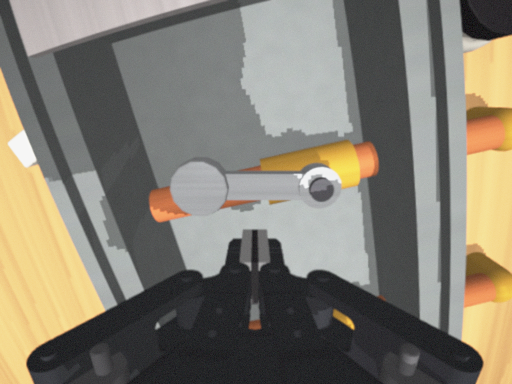

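View pics/scene12.png

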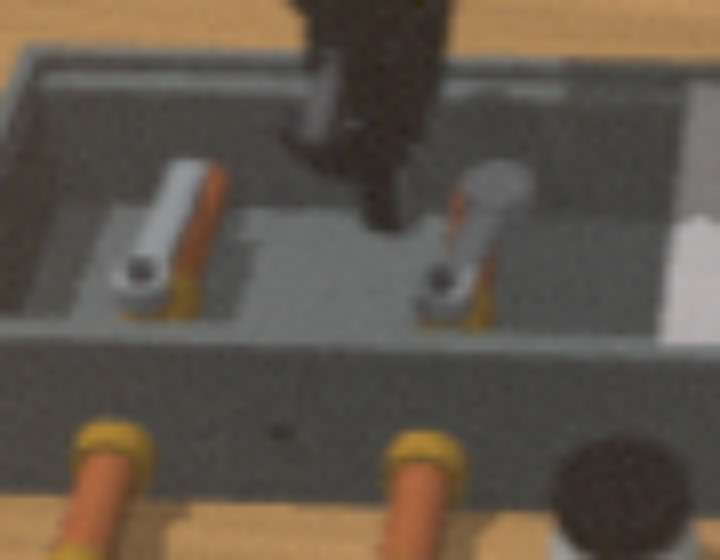

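move_arm --pt "0 0 0.004 0 0 0" --pt "0 0 0.004 0 0 0" --pt "0 0 0.001 0 0 0" --pt "0.003 0 0 0 0 0" --pt "0.003 0 0 0 0 0"

```text
time_s: 10.0
eef_pos: [0.5534, -0.1353, 0.0383]
orientation: [[0.147, 0.989, 0.0], [0.989, -0.147, -0.0], [0.0, 0.0, -1.0]]
wrist_force: [-0.1, 0.4, 1.0]
gripper_width: 0.0001
```

```bash
python3 -c "
from h import *
where();
s=vision.snapshot('wrist');cv2.imwrite('pics/wrist13.png',s['image'][:,:,::-1])
s=vision.snapshot('scene');cv2.imwrite('pics/scene13.png',cv2.resize(s['image'][170:240,160:250,::-1],None,fx=8,fy=8))"
```

```text
t 10.0 box [-0.006  -0.114   0.0383] F [-0.1  0.4  1. ] j [-0.39  0.41 -0.25  0.91  0.    1.33] w 0.0001
x axis in box [0.222 0.975 0.   ] z [ 0. -0. -1.]
```

View pics/wrist13.png

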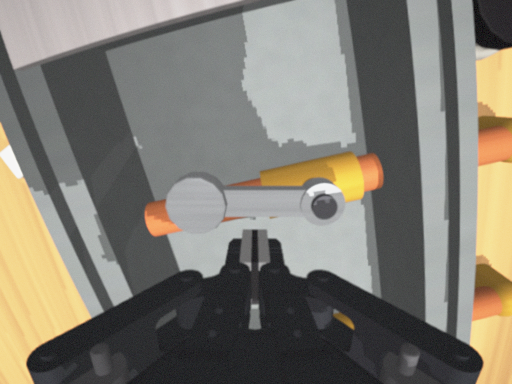

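View pics/scene13.png

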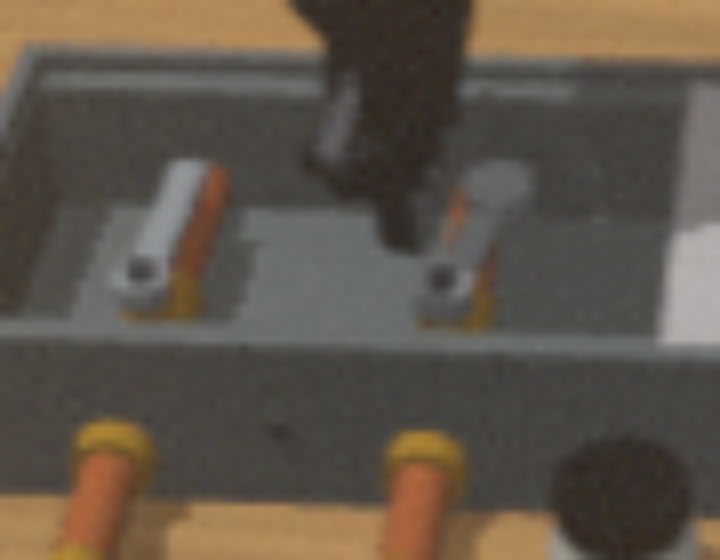

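move_arm --pt "0.004 0 0 0 0 0" --pt "0.004 0 0 0 0 0" --pt "0.004 0 0 0 0 0" --pt "0.003 0 0 0 0 0" --pt "0 0 0 0 0 0"

```text
time_s: 10.72
eef_pos: [0.555, -0.1208, 0.0381]
orientation: [[0.147, 0.989, -0.001], [0.989, -0.147, -0.001], [-0.001, -0.001, -1.0]]
wrist_force: [-3.4, -3.4, 1.2]
gripper_width: -0.0005
```

```bash
python3 -c "
from h import *
where();
s=vision.snapshot('wrist');cv2.imwrite('pics/wrist14.png',s['image'][:,:,::-1])"
```

```text
t 10.72 box [-0.0033 -0.0997  0.0381] F [-3.4 -3.4  1.2] j [-0.36  0.4  -0.26  0.91 -0.    1.36] w -0.0005
x axis in box [ 0.222  0.975 -0.001] z [-0.001 -0.001 -1.   ]
```

View pics/wrist14.png

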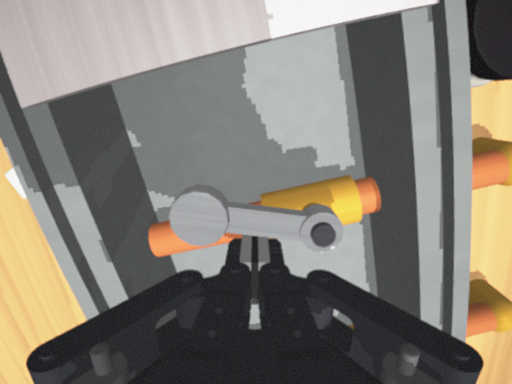

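move_arm --pt "0.0039 -0.0013 0 0 0 7" --pt "0.0039 -0.0013 0 0 0 7" --pt "0.0039 -0.0013 0 0 0 7" --pt "0.0039 -0.0013 0 0 0 7" --pt "0.0039 -0.0013 0 0 0 7"

```text
time_s: 11.4
eef_pos: [0.5555, -0.1002, 0.038]
orientation: [[0.691, 0.723, -0.003], [0.723, -0.691, 0.0], [-0.002, -0.002, -1.0]]
wrist_force: [-7.4, -1.8, 3.2]
gripper_width: -0.0002
```

```bash
cat > w.py <<'E'
from h import *
import sys
where();o=telemetry.get_obs()
Ti=np.linalg.inv(boxT(np.load('box.npy')));e=Ti@[*o['eef_pos'],1];Rb=Ti[:3,:3]@np.array(o['orientation'])
print("pivot in tool",(Rb.T@(np.array([.03,-.095,.04])-e[:3])).round(4),"yaw",np.degrees(np.arctan2(Rb[1,0],Rb[0,0])).round(1))
s=vision.snapshot('wrist');cv2.imwrite(f'pics/wrist{sys.argv[1]}.png',s['image'][:,:,::-1])
E
python3 w.py 15
```

```text
t 11.4 box [-0.0012 -0.0791  0.038 ] F [-7.4 -1.8  3.2] j [-0.33  0.4  -0.26  0.91 -0.    2.01] w -0.0002
x axis in box [ 0.744  0.668 -0.002] z [-0.003  0.    -1.   ]
pivot in tool [ 0.0126  0.0327 -0.0021] yaw 41.9
```

View pics/wrist15.png

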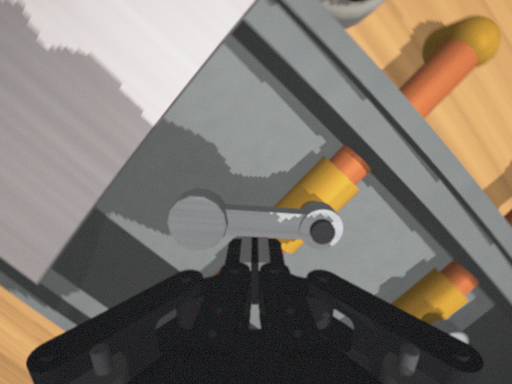

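move_arm --pt "0.0042 -0.0014 0 0 0 7" --pt "0.0042 -0.0014 0 0 0 7" --pt "0.0042 -0.0014 0 0 0 7" --pt "0.0042 -0.0014 0 0 0 7" --pt "0.0042 -0.0014 0 0 0 7"

```text
time_s: 12.08
eef_pos: [0.569, -0.0822, 0.0378]
orientation: [[0.98, 0.197, -0.003], [0.197, -0.98, 0.002], [-0.003, -0.003, -1.0]]
wrist_force: [-7.0, 2.7, 3.6]
gripper_width: -0.0
```

```bash
python3 w.py 16
```

```text
t 12.07 box [ 0.0136 -0.0622  0.0378] F [-7.   2.7  3.6] j [-0.29  0.42 -0.24  0.92  0.    2.65] w -0.0
x axis in box [ 0.993  0.121 -0.003] z [-0.003  0.002 -1.   ]
pivot in tool [ 0.0123  0.0345 -0.0023] yaw 7.0
```

View pics/wrist16.png

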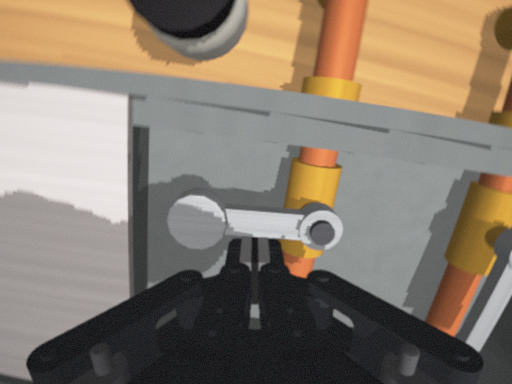

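move_arm --pt "0.002 -0.0003 0 0 0 3" --pt "0.002 -0.0003 0 0 0 3" --pt "0.002 0 0 0 0 0" --pt "0.001 0 0 0 0 0" --pt "0 0 0 0 0 0"

```text
time_s: 12.75
eef_pos: [0.5705, -0.0808, 0.0375]
orientation: [[0.995, 0.096, -0.013], [0.096, -0.995, 0.001], [-0.013, -0.003, -1.0]]
wrist_force: [-30.6, -0.9, 18.3]
gripper_width: 0.0001
```

```bash
python3 w.py 17
```

```text
t 12.75 box [ 0.0152 -0.0609  0.0375] F [-30.6  -0.9  18.3] j [-0.29  0.42 -0.23  0.93 -0.    2.76] w 0.0001
x axis in box [ 1.     0.02  -0.013] z [-0.013  0.002 -1.   ]
pivot in tool [ 0.014   0.0344 -0.0028] yaw 1.1
```

View pics/wrist17.png

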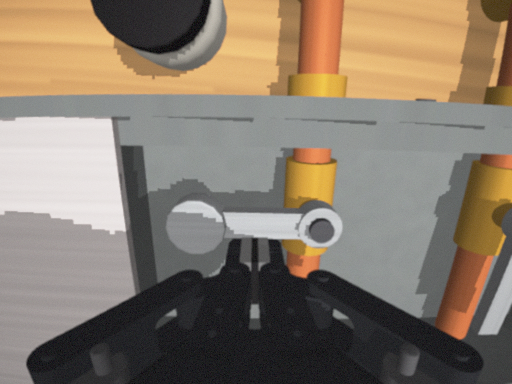

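Force rose to 31 N: the handle is at its stop. I'm backing off and going up.

move_arm --pt "-0.004 0 0 0 0 0" --pt "-0.008 0 0 0 0 0" --pt "-0.008 0 -0.01 0 0 0" --pt "-0.002 0 -0.03 0 0 0" --pt "0 0 -0.04 0 0 0"

```text
time_s: 13.42
eef_pos: [0.555, -0.0841, 0.1192]
orientation: [[0.995, 0.096, -0.001], [0.096, -0.995, 0.0], [-0.001, -0.0, -1.0]]
wrist_force: [0.1, 0.6, 1.1]
gripper_width: 0.0
```

move_arm --pt "0 0 -0.04 0 0 0" --pt "-0.03 0 -0.02 0 0 0" --pt "-0.05 0.03 0 0 0 0" --pt "-0.05 0.05 0 0 0 0" --pt "-0.02 0.05 0 0 0 0"

```text
time_s: 14.05
eef_pos: [0.4224, -0.2223, 0.1797]
orientation: [[0.995, 0.097, 0.002], [0.097, -0.995, -0.001], [0.002, 0.001, -1.0]]
wrist_force: [2.7, -0.8, 0.3]
gripper_width: 0.0001
```

```bash
python3 -c "
from h import *
where()
s=vision.snapshot('top');cv2.imwrite('pics/top20.png',cv2.resize(s['image'][90:260,150:390,::-1],None,fx=3.3,fy=3.3,interpolation=cv2.INTER_CUBIC))
s=vision.snapshot('scene');cv2.imwrite('pics/scene20.png',s['image'][:,:,::-1])"
```

```text
t 14.05 box [-0.1433 -0.1907  0.1797] F [ 2.7 -0.8  0.3] j [-0.66  0.15 -0.23  1.19  0.    2.38] w 0.0001
x axis in box [1.    0.021 0.002] z [ 0.002 -0.001 -1.   ]
```

View pics/top20.png

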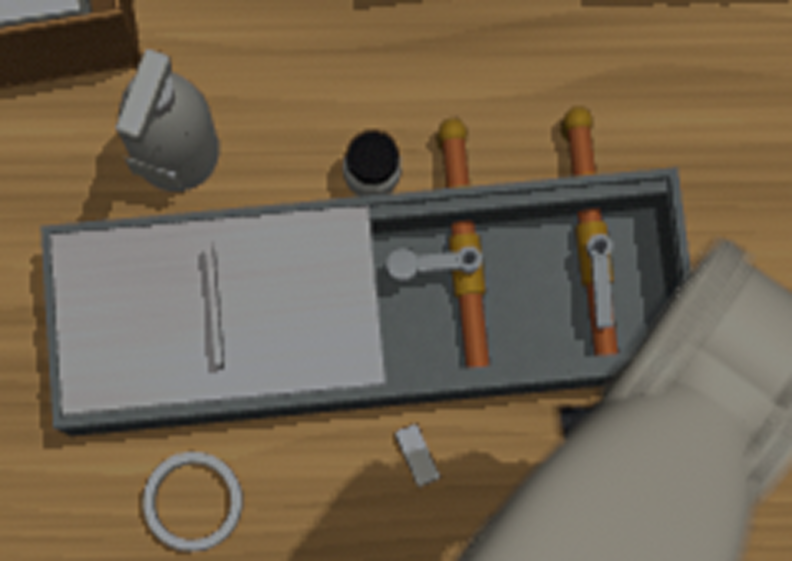

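View pics/scene20.png

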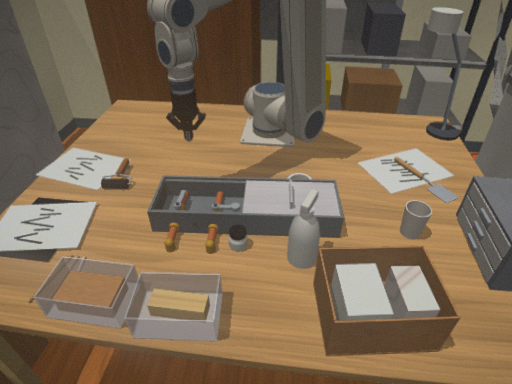

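```bash
python3 -c "
from h import *
where()
s=vision.snapshot('top');Ti=np.linalg.inv(boxT(np.load('box.npy')))
P=[]
for u,v,z in [(470,258,.064),(403,263,.065),(369,207,.08),(385,382,.08),(51,236,.08),(62,414,.08),(600,245,.064),(604,322,.06)]:
    w=back(s,tofull(u,v,150,90,3.3),z);q=(Ti@[*w,1])[:2];P.append(q);print(q.round(4))
d=P[1]-P[0];print('angle',np.arctan2(d[1],-d[0]),np.hypot(*d))
"
```

```text
t 14.15 box [-0.1431 -0.1941  0.1792] F [1.2 0.4 0.2] j [-0.67  0.15 -0.23  1.19 -0.    2.38] w -0.0002
x axis in box [1.    0.015 0.001] z [ 0.001 -0.002 -1.   ]
[ 0.0308 -0.0952]
[ 0.0316 -0.0338]
[ 0.083  -0.0074]
[-0.0776 -0.0065]
[0.0827 0.2814]
[-0.0796  0.2816]
[ 0.0319 -0.2148]
[-0.0387 -0.2107]
angle 1.5838310095216435 0.061412018737430095
```

Handle angle measures about 1.58 rad, and the cover spans y −0.007 to +0.2815 (lip about +0.137). I'm letting the arm settle, then handing in.

move_arm --pt "0 0 0 0 0 0" --pt "0 0 0 0 0 0" --pt "0 0 0 0 0 0" --pt "0 0 0 0 0 0" --pt "0 0 0 0 0 0"

```text
time_s: 14.82
eef_pos: [0.4242, -0.2213, 0.1782]
orientation: [[0.995, 0.097, -0.0], [0.097, -0.995, 0.0], [-0.0, -0.0, -1.0]]
wrist_force: [0.4, -0.2, -0.2]
gripper_width: -0.0
```

```bash
python3 -c "
from h import *
from plant import order
where();print(order.finish_job())"
```

```text
t 14.82 box [-0.1415 -0.1899  0.1782] F [ 0.4 -0.2 -0.2] j [-0.66  0.16 -0.23  1.19  0.    2.39] w -0.0
x axis in box [ 1.     0.021 -0.   ] z [-0.  0. -1.]
the job is handed in; nothing more can be done
None
```

I pushed the cover by its lip to the end stop, then turned the disc-ended handle (the valve nearer the cover) clockwise until it met its stop. Then I backed the arm clear and handed in at about 14.8 s; no verdict is reported.

**Last checks, from the top camera:**
- **Cover:** the lip is at about y = +0.137 m against the stop at +0.138 m. All four cover corners measured where a flat cover on its rails would put them.
- **Marked handle:** about 1.58 rad, against 1.571 for fully shut. The push force rose to about 31 N when it reached the stop.
- **Plain handle and bystanders:** the plain handle, tape roll, jar, bottle and eraser showed no visible movement. I did not measure them again, and did not look closely at the brayer and cup.
- **Arm:** it stands clear of everything, with no contact force.

**One disagreement:** with the fingers shut, the camera views put the fingertips level with the TCP or several millimetres behind it, not 14 mm ahead as stated. I set the pushing heights from the images and the force readings instead.

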